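# Close up the pressure cooker and snap its regulator weight on

### The job

The pressure cooker is filled and its lid is on: first lock the lid by folding the raised bail (the hinged carrying handle on top) all the way down flat. Then pick up the regulator weight from the worktop, set it upright over the vent stem in the lid and push it straight down until it snaps over the stem, and keep pushing past the snap so that the rubber seal under it is squeezed. Finish like that, with the weight still gripped and steadily pushed down (a firm thumb's push, about 10 N, no leaning on it): do not let go; leave the food and the spoon lying about where they are.

Things in the scene. Friction and masses are not known exactly. Their poses are not given: they have to be found in the camera images.
- cooker: low steel pressure cooker, fixed: lid rim 217 mm across and 107 mm high, dome to 124 mm, black hub in its middle to 148 mm. Origin at the centre of its underside, z up; +x and -x point along its two black side handles (147 mm from the middle, 91 mm high). The vent stem stands 62 mm from the middle toward -x; the bail folds down toward +x; jaws at -y and +y clamp the rim as it does
- bail (a joint): hinge angle of the locking bail in rad: 0 = folded down flat over the +x half of the lid (locked), grows as it is raised, 1.5 = almost upright. Hinge friction of about 1.5 N at the bar keeps it where it is left; a hard stop at 0
- bail_hinge (a point): middle of the bail's hinge axis, 143 mm above the cooker's underside; the hinge line runs along the cooker's own y
- bail_bar (a point): middle of the bail's cross bar: a round black sleeve of 14 mm diameter and 70 mm length parallel to the cooker's y, 85 mm from the hinge line, with a steel leg at each end (8 mm thick, 104 mm apart). Folded flat it lies 143 mm above the worktop with 20 mm of air under it
- stem_seat (a point): on the axis of the vent stem, at the top of its relaxed rubber seal (31 mm across), 137 mm above the worktop; axes as the cooker's. The steel stem above it is 14 mm thick, tapers to 6 mm and ends 18 mm above this point; 5 mm above this point four small rounded sprung tongues stand out to 21 mm diameter and give way under a push of about 10 N
- stem_seal: the rubber seal ring round the foot of the stem; origin as stem_seat while relaxed. Under the weight it gives up to 3 mm, about 4 N per mm, then stops
- valve_weight: regulator weight, loose, about 120 g, standing upright on the worktop: steel body 46 mm across and 18 mm high, above it a black knob 30 mm across up to 48 mm. Origin at the centre of its underside, z up through the knob; round, so its yaw means nothing. Blind bore from below, 24 mm deep, 23 mm wide behind a lip of 17 mm inner diameter and 2.5 mm height at the mouth
- lemon: lemon 78x55x56 mm on the wooden board; leave alone
- onion: onion 82x83x94 mm on the wooden board; leave alone
- garlic: garlic bulb 52x53x53 mm on the worktop; leave alone
- tomato: tomato 75x75x73 mm on the worktop; leave alone
- teaspoon: teaspoon 132 mm long, flat on the worktop; leave alone
- weight_ledge (a point): on the weight's axis, level with the flat ledge round its knob, 18 mm above its underside; fingertips may rest on the ledge. On the stem, the lip meets the tongues with the weight's underside 8 mm above stem_seat, the push drops again from 5 mm on, it is past them at about 2 mm, meets the seal at 0 and squeezes it below 0

How it is judged:
By the outcome, as a careful person would: the job done as asked, in the order asked, and still so for the second after the job is handed in, while the arm keeps its last pose, push and grip.
It also fails if it takes over 67 s, if anything falls off the work surface, if the arm or the gripper's body presses on something with over 40 N, if the wrist force passes 120 N, or if a joint passes its speed limit or range.

### The arm

A 7-joint arm with a two-finger parallel gripper is mounted at the origin on a cart in front of the work surface, level with it; the furniture and walls round the work are solid. World frame = base frame: x ahead of the robot, y to its left, z up, the work surface at z = 0. Lengths are in m, angles in rad, forces in N, time in s.
With the tool pointing down it reaches from about 0.4 to 0.9 m from the base axis. Payload 5.5 kg.
Tool frame: the origin (TCP) lies on the mounting face of the last link; the fingertips stand 178 mm ahead of it and the grasp point (between the pads) lies 159 mm ahead of it; z points along the fingers, x is the direction in which the jaws open and shut, and the axes are right-handed (so a half turn about z gives the same grasp; the last joint's range is limited). The gripper opens to 92 mm and grips with 3 to 60 N. Pads are 19 mm wide; open, the fingers measure 130 mm over their backs; the gripper's body (75 mm by 190 mm) begins 47 mm behind the grasp point.
Start: joints at [-0.925, 0.501, -0.427, 1.55, 0.221, 1.138, -0.21], TCP at [0.243, 0.603, 0.405] pointing down, gripper open.
Joint ranges: [-2.88, 2.88], [-0.31, 2.03], [-1.54, 1.56], [0.2, 2.42], [-1.41, 4.55], [0.19, 2.02], [-2.57, 2.57]. Speed limits (rad/s): [2.57, 2.57, 3.14, 3.14, 3.14, 3.14, 3.14].

### API

Orientations are given as a unit quaternion [w, x, y, z].
In Python, from cell import robot gives the robot as it stands.
- The arm moves only by the tool send_rows, never from a script. Its argument "series" is a list that holds one entry, the list of rows, each a list of 5 numbers: the shift along the world's x, y, z in mm, then the turn about the world's z in rad, then the finger opening in mm, from 0 to 91.8. A call has 1 to 10 rows; each row is the pose to reach, as a shift and turn from the pose commanded when the call began; what a row does not reach only later rows make up. A row lasts 1/10 s, in which the tool goes at most 50 mm and 8.59 degrees, less where a joint would pass 70% of its speed; a pose out of reach is approached as far as the arm can. A call with a gripper value outside its range is refused whole. The fingers move at their own pace and stop on an object; "grip_force" is the grip in N (left out, the last holds). Time passes only in rows, so rows that repeat a pose let the fingers close. It gives the time, the measured TCP pose, the force and the opening at its end, in the units of the state.
- robot.observe(): the state, without advancing time (a new reading comes with each control period).
- robot.read_camera(name): name is "scene" or "top" or "wrist"; returns a dict with "pixels" (384x512x3 uint8, red, green, blue), "z_map" (384x512 float32, m along the optical axis (not along the pixel's ray), 0 where there is no reading), "fx", "fy", "cx", "cy" (pixels), "dist_coeffs" ([k1, k2, p1, p2, k3] as OpenCV has them; the pictures are not rectified), "T" (4x4, takes a point from camera to world coordinates). Camera axes: x right, y up, looking along -z (the intrinsics and any distortion apply to the point x, -y, -z); pixel columns grow to the right and rows downward; lengths in m; the calibration is good to about 2 mm. A picture is of the moment at which its call begins.
- robot.close_job(): hands the job in, once; it reports no verdict.
The state is a dict: "clock": time; "joint_pos": joint angles; "joint_velocities": joint speeds; "joint_efforts": joint torques, N m; "eef_pos": TCP position; "eef_rot": TCP orientation; "wrist_force": force on the tool from outside, world axes, zero at the start; "moment": the same for the moment, N m; "finger_gap": finger opening in m.
Only numpy, scipy, OpenCV 4.12 (cv2) and the standard library are available. Lean on these libraries where they do the work, as an engineer would, in place of code of your own. Each camera call takes 0.05 s, during which the arm holds its last target.

## Working session

There is one attempt and no reset: what is moved stays moved. The work goes in short steps, Python scripts to look and compute and a tool call to move; the robot and the scene stay as the last step left them, time stands still between calls to the robot, and variables do not carry over. Pictures are saved under pics/ and viewed, and the job is handed in when it is done.

Besides the shell and the picture viewer there is one more tool, called after ">>>" as name(argument=value, ...), one argument or row to a line, values as JSON. send_rows: Moves the arm, as the interface text tells. Its arguments: {"type":"object","properties":{"series":{"type":"array"},"grip_force":{"type":"number"}},"required":["series"]}

```bash
ls; mkdir -p pics; cat > h.py <<'E'
import numpy as np, cv2
from cell import robot
def shot(n,f=None):
    c=robot.read_camera(n)
    if f: cv2.imwrite('pics/'+f,c['pixels'][:,:,::-1])
    return c
def und(c,u,v):
    K=np.array([[c['fx'],0,c['cx']],[0,c['fy'],c['cy']],[0,0,1]])
    p=cv2.undistortPoints(np.array([[[u,v]]],float),K,np.array(c['dist_coeffs'],float))[0,0]
    return np.array([p[0],-p[1],-1.0])
def plane(c,u,v,z):
    T=np.array(c['T']);d=T[:3,:3]@und(c,u,v);o=T[:3,3]
    return o+d*(z-o[2])/d[2]
def depthpt(c,u,v):
    T=np.array(c['T']);zz=c['z_map'][int(round(v)),int(round(u))]
    return T[:3,:3]@(und(c,u,v)*zz)+T[:3,3]
def cloud(c):
    T=np.array(c['T']);K=np.array([[c['fx'],0,c['cx']],[0,c['fy'],c['cy']],[0,0,1]])
    h,w=c['z_map'].shape
    uv=np.stack(np.meshgrid(np.arange(w),np.arange(h)),-1).reshape(-1,1,2).astype(float)
    p=cv2.undistortPoints(uv,K,np.array(c['dist_coeffs'],float))[:,0]
    z=c['z_map'].reshape(-1,1)
    P=np.c_[p[:,0],-p[:,1],-np.ones(len(p))]*z
    W=P@T[:3,:3].T+T[:3,3]; W[z[:,0]==0]=np.nan
    return W.reshape(h,w,3)
E
python3 - <<'E'
from h import *
for n in ['scene','top','wrist']:
    c=shot(n,n+'0.png'); print(n,np.round(c['T'],3).tolist(),c['fx'],c['dist_coeffs'])
print(robot.observe())
E
```

```text
pics
scene [[0.479, 0.641, -0.6, -0.306], [-0.878, 0.364, -0.311, -0.453], [0.019, 0.676, 0.737, 1.147], [0.0, 0.0, 0.0, 1.0]] 429.29907008562 [-0.13051612  0.          0.          0.          0.        ]
top [[0.025, 0.998, -0.061, 0.461], [-0.999, 0.022, -0.039, -0.048], [-0.037, 0.062, 0.997, 1.088], [0.0, 0.0, 0.0, 1.0]] 359.3071841094552 [0.01590468 0.         0.         0.         0.        ]
wrist [[0.373, -0.885, -0.278, 0.168], [0.928, 0.356, 0.113, 0.633], [-0.002, -0.3, 0.954, 0.385], [0.0, 0.0, 0.0, 1.0]] 324.59848109722 [-0.0723796  0.         0.         0.         0.       ]
{'clock': 0.15, 'joint_pos': array([-0.92478111,  0.50162781, -0.42682709,  1.5511818 ,  0.22078742,
        1.13828676, -0.21031821]), 'joint_velocities': array([ 0.00076802, -0.00137938,  0.00024246, -0.00243385,  0.0014404 ,
       -0.00057101,  0.00081566]), 'joint_efforts': array([-6.86822139e-03, -5.67101204e+01, -5.82545310e+00, -2.79452115e+01,
       -6.87037013e-02,  2.65244523e-02,  9.66226889e-05]), 'eef_pos': array([0.2427366 , 0.60269219, 0.40393089]), 'eef_rot': array([ 3.79207936e-04,  8.28711018e-01,  5.59676259e-01, -6.23928016e-04]), 'wrist_force': array([ 0.35009686,  0.5019812 , -0.29963725]), 'moment': array([ 5.38855394e-03,  1.46717698e-02, -7.63511369e-05]), 'finger_gap': 0.09222589187949999}
```

View pics/scene0.png

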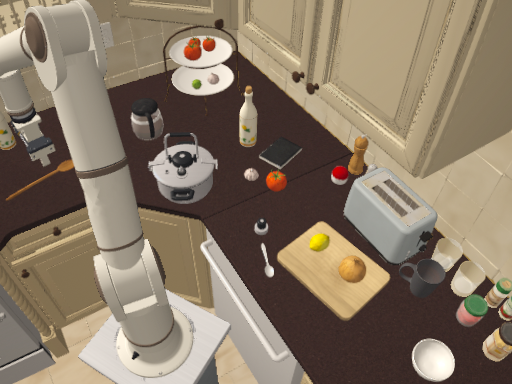

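View pics/top0.png

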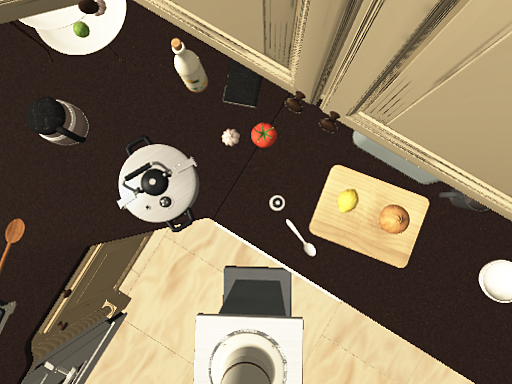

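View pics/wrist0.png

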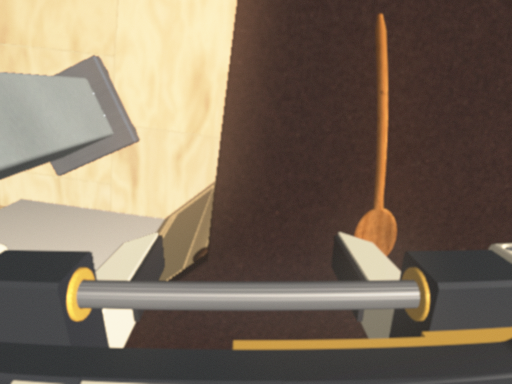

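The scene view shows the cooker at about (185,170) with the bail raised, and the weight at (262,227). The top view shows the cooker at (160,183), side handles near (139,146) and (180,224), and the weight at (277,203). Next I'll zoom in.

```bash
python3 - <<'E'
from h import *
c=shot('top');s=shot('scene')
cv2.imwrite('pics/topz.png',cv2.resize(c['pixels'][125:245,100:220,::-1],None,fx=5,fy=5,interpolation=cv2.INTER_CUBIC))
cv2.imwrite('pics/scz.png',cv2.resize(s['pixels'][120:240,140:280,::-1],None,fx=5,fy=5,interpolation=cv2.INTER_CUBIC))
cv2.imwrite('pics/topw.png',cv2.resize(c['pixels'][180:230,252:302,::-1],None,fx=8,fy=8,interpolation=cv2.INTER_CUBIC))
W=cloud(c)
for u,v in [(160,183),(155,183),(277,203),(284,203),(230,200)]: print(u,v,np.round(W[v,u],4))
E
```

```text
160 183 [0.5309 0.2416 0.144 ]
155 183 [0.5307 0.2552 0.1436]
277 203 [ 0.4876 -0.0725  0.0489]
284 203 [ 0.489  -0.0941  0.0137]
230 200 [ 0.4947  0.0695 -0.0033]
```

View pics/topz.png

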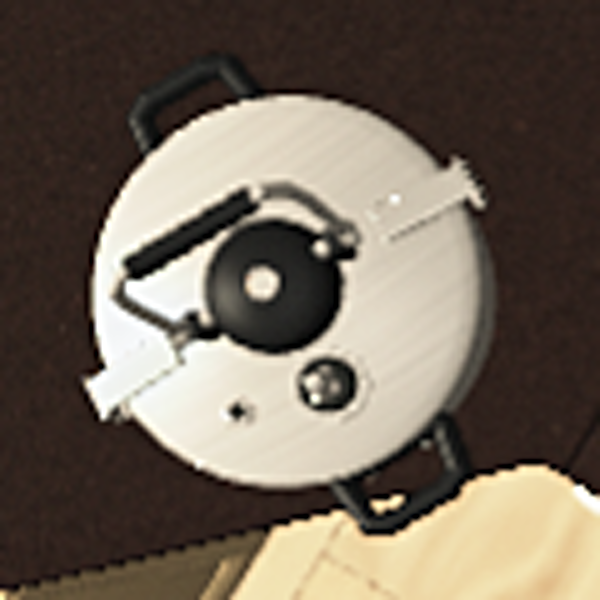

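View pics/scz.png

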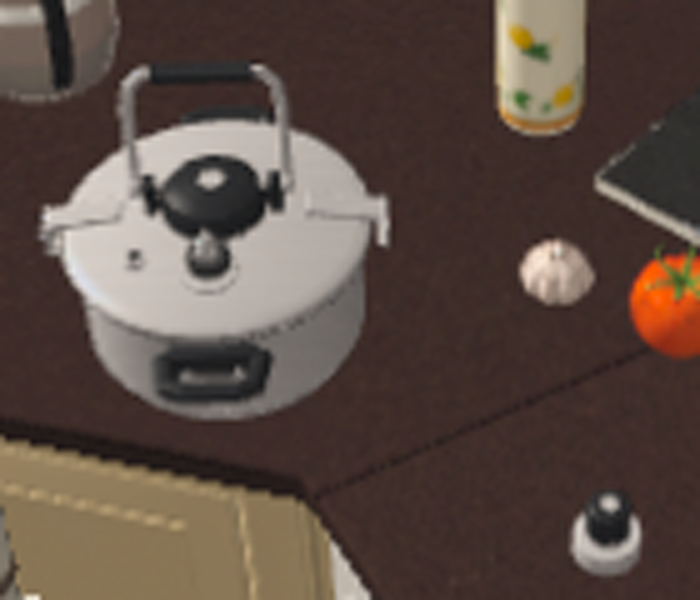

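View pics/topw.png

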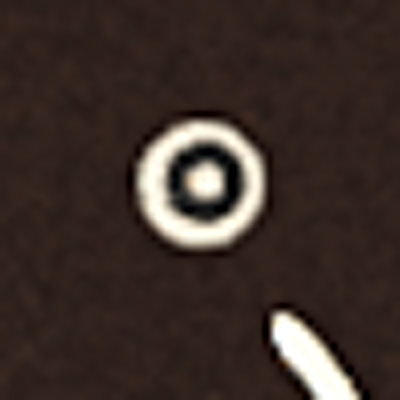

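```bash
cat >> h.py <<'E'
def tri(*obs):
    A=np.zeros((3,3));b=np.zeros(3)
    for c,u,v in obs:
        T=np.array(c['T']);d=T[:3,:3]@und(c,u,v);d/=np.linalg.norm(d);M=np.eye(3)-np.outer(d,d);A+=M;b+=M@T[:3,3]
    return np.linalg.solve(A,b)
E
python3 - <<'E'
from h import *
c=shot('top');s=shot('scene')
t=lambda x,y:(100+(x+.5)/5-.5,125+(y+.5)/5-.5)
q=lambda x,y:(140+(x+.5)/5-.5,120+(y+.5)/5-.5)
hub=plane(c,*t(262,283),.148);print('hub top',hub, 'scene',plane(s,*q(212,178),.148),tri((c,*t(262,283)),(s,*q(212,178))))
print('handles',plane(c,*t(193,85),.091),plane(c,*t(408,490),.091))
st=t(325,382);print('stem top',plane(c,*st,.155),'scene',plane(s,*q(207,236),.155),tri((c,*st),(s,*q(207,236))))
print('bar',tri((c,*t(192,235)),(s,*q(201,72))))
print('barends',tri((c,*t(137,268)),(s,*q(150,74))),tri((c,*t(252,198)),(s,*q(252,72))))
w=(252+(205.5)/8-.5,180+183.5/8-.5)
print('weight',w,plane(c,*w,.048),plane(s,*q(611,497),.048),tri((c,*w),(s,*q(611,497))))
W=cloud(c)
# rim circle via pale mask in cooker & depth
m=(W[...,2]>.10)&(W[...,2]<.13)&(np.hypot(W[...,0]-.53,W[...,1]-.24)<.13)
p=W[m][:,:2]; (x,y),r=cv2.minEnclosingCircle(p.astype(np.float32)); print('enc',x,y,r)
b=(W[...,2]>.17)&(np.hypot(W[...,0]-.53,W[...,1]-.24)<.2);P=W[b];print(len(P),P[:,2].max() if len(P) else 0)
print(P[P[:,2]>.2].mean(0))
wm=(np.hypot(W[...,0]-.4876,W[...,1]+.0725)<.04)&(W[...,2]>.008)&(W[...,2]<.03);(x,y),r=cv2.minEnclosingCircle(W[wm][:,:2].astype(np.float32));print('w',x,y,r)
E
```

```text
hub top [0.53495247 0.26195128 0.148     ] scene [0.53526852 0.25891146 0.148     ] [0.53558305 0.2608826  0.14726202]
handles [0.65113418 0.32494588 0.091     ] [0.42560799 0.1937337  0.091     ]
stem top [0.48310218 0.22410941 0.155     ] scene [0.48131906 0.22421616 0.155     ] [0.482959   0.22508303 0.15306909]
bar [0.5519039 0.271208  0.2251581]
barends [0.53474846 0.29925006 0.2240277 ] [0.57096357 0.24334886 0.22267687]
weight (277.1875, 202.4375) [ 0.48924304 -0.0730089   0.048     ] [ 0.49563864 -0.07449653  0.048     ] [ 0.49006866 -0.07476036  0.05420373]
enc 0.5366013646125793 0.25793159008026123 0.1176719218492508
285 0.2348094697145816
[0.55238733 0.26986101 0.22703048]
w 0.4911440908908844 -0.07433491945266724 0.022945554926991463
```

>>> send_rows(
  series=[
    [[5, -6, 10, 0.02, 60], [20, -24, 25, 0.1, 30], [40, -50, 40, 0.2, 0], [65, -80, 50, 0.3, 0], [90, -110, 55, 0.4, 0], [115, -140, 55, 0.5, 0], [140, -170, 55, 0.6, 0], [160, -195, 55, 0.7, 0], [175, -215, 55, 0.75, 0], [180, -220, 55, 0.8, 0]],
  ],
  grip_force=20,
)

```text
clock: 1.35
eef_pos: [0.4254, 0.3796, 0.4596]
eef_rot: [0.001, 0.547, 0.837, -0.0]
wrist_force: [-0.3, -0.4, -0.8]
finger_gap: 0.0162
```

>>> send_rows(
  series=[
    [[20, -24, 0, 0.05, 0], [50, -60, 0, 0.1, 0], [80, -96, 0, 0.14, 0], [98, -118, 0, 0.14, 0], [105, -126, 0, 0.14, 0], [105, -126, 0, 0.14, 0], [105, -126, 0, 0.14, 0]],
  ],
)

```text
clock: 2.05
eef_pos: [0.5267, 0.2586, 0.4598]
eef_rot: [-0.001, 0.484, 0.875, 0.0]
wrist_force: [-0.1, 1.4, 0.1]
finger_gap: 0.0007
```

```bash
python3 - <<'E'
from h import *
c=shot('top');s=shot('scene');w=shot('wrist','w1.png')
cv2.imwrite('pics/t1.png',cv2.resize(c['pixels'][105:265,80:240,::-1],None,fx=3.5,fy=3.5,interpolation=cv2.INTER_CUBIC))
cv2.imwrite('pics/s1.png',cv2.resize(s['pixels'][80:240,110:270,::-1],None,fx=3.5,fy=3.5,interpolation=cv2.INTER_CUBIC))
print(robot.observe()['eef_pos'])
E
```

```text
[0.5264022  0.25902757 0.459918  ]
```

View pics/w1.png

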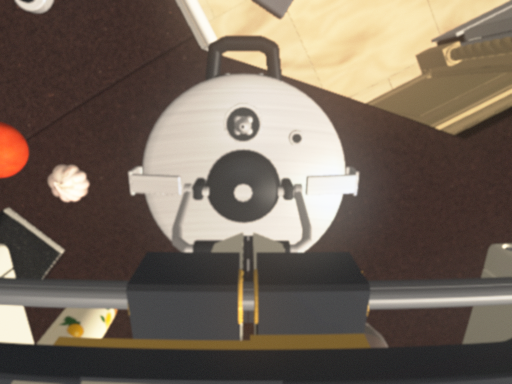

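View pics/s1.png

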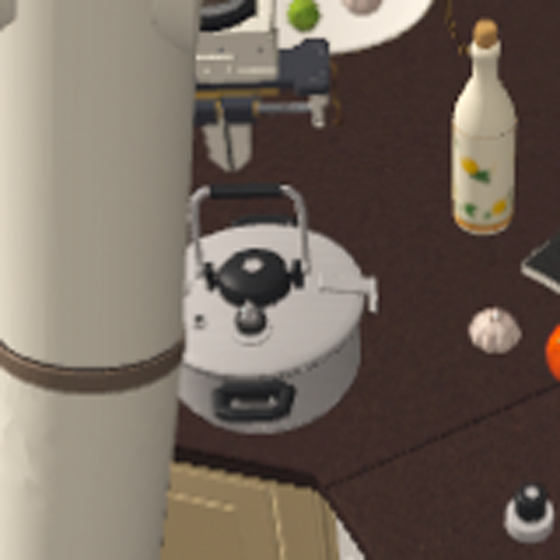

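The wrist view shows the hub cap at (243,191), the stem at (243,124) and the bail bar behind the fingertips at about (245,243). I'll use them to refine the stem position.

```bash
python3 - <<'E'
from h import *
w=shot('wrist')
cv2.imwrite('pics/w1z.png',cv2.resize(w['pixels'][90:220,180:310,::-1],None,fx=4.5,fy=4.5,interpolation=cv2.INTER_CUBIC))
print(plane(w,243,191,.148),plane(w,243,124,.155),plane(w,195,188,.143),plane(w,289,188,.143))
E
```

```text
[0.53505851 0.25868346 0.148     ] [0.48175536 0.22561543 0.155     ] [0.55824756 0.21894029 0.143     ] [0.51043992 0.29508294 0.143     ]
```

View pics/w1z.png

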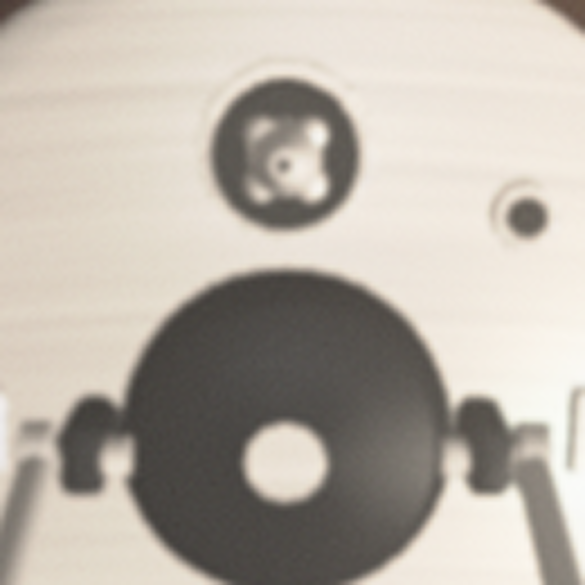

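>>> send_rows(
  series=[
    [[0, 0, -15, 0, 0], [0, 0, -40, 0, 0], [0, 0, -62, 0, 0], [0, 0, -74, 0, 0], [0, 0, -77, 0, 0], [6, 4, -77, 0, 0], [14, 9, -77, 0, 0], [24, 15, -77, 0, 0], [33, 21, -77, 0, 0], [33, 21, -77, 0, 0]],
  ],
)

```text
clock: 3.25
eef_pos: [0.5622, 0.2789, 0.3829]
eef_rot: [0.0, 0.485, 0.874, 0.001]
wrist_force: [-0.1, -0.1, -0.0]
finger_gap: 0.0005
```

```bash
python3 - <<'E'
from h import *
s=shot('scene');w=shot('wrist','w2.png')
cv2.imwrite('pics/s2.png',cv2.resize(s['pixels'][80:240,110:270,::-1],None,fx=3.5,fy=3.5,interpolation=cv2.INTER_CUBIC))
print(robot.observe()['eef_pos'],robot.observe()['wrist_force'])
E
```

```text
[0.56144949 0.27857509 0.38319699] [-0.09798262  0.86524302 -0.33827201]
```

View pics/w2.png

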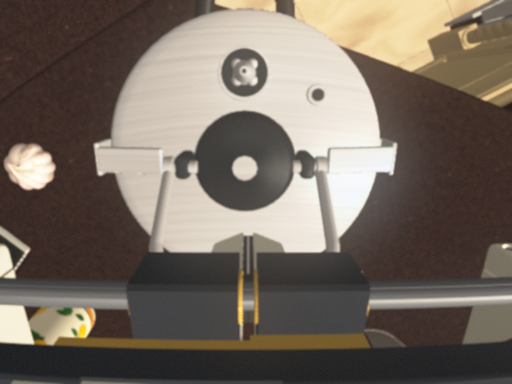

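View pics/s2.png

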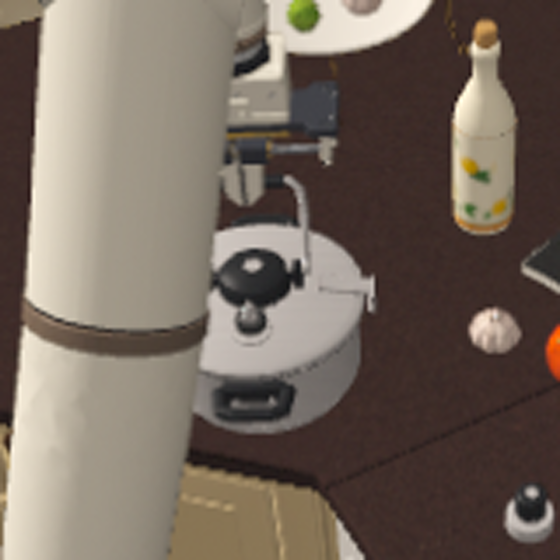

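The scene view shows the fingertips behind the bar, and the wrist view shows the legs leaning further forward, so the bail is moving. I'll continue the arc.

>>> send_rows(
  series=[
    [[8, 5, 0, 0, 0], [16, 10, -2, 0, 0], [21, 13, -8, 0, 0], [26, 16, -15, 0, 0], [30, 19, -21, 0, 0], [34, 21, -27, 0, 0], [38, 24, -34, 0, 0], [41, 26, -40, 0, 0], [42, 26, -46, 0, 0], [42, 26, -46, 0, 0]],
  ],
)

```text
clock: 4.35
eef_pos: [0.6027, 0.304, 0.3356]
eef_rot: [-0.0, 0.485, 0.874, -0.0]
wrist_force: [-0.8, 0.0, -0.2]
finger_gap: 0.0004
```

```bash
python3 - <<'E'
from h import *
s=shot('scene');w=shot('wrist','w3.png')
cv2.imwrite('pics/s3.png',cv2.resize(s['pixels'][80:240,110:270,::-1],None,fx=3.5,fy=3.5,interpolation=cv2.INTER_CUBIC))
E
```

```text
(no output)
```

View pics/w3.png

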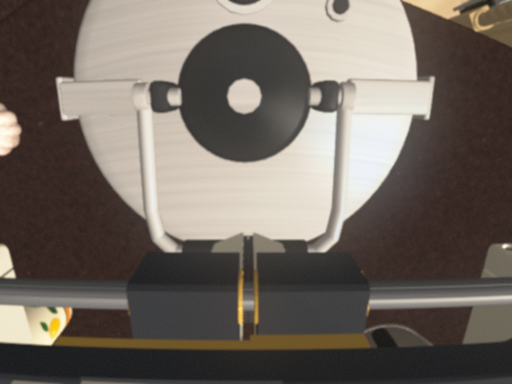

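View pics/s3.png

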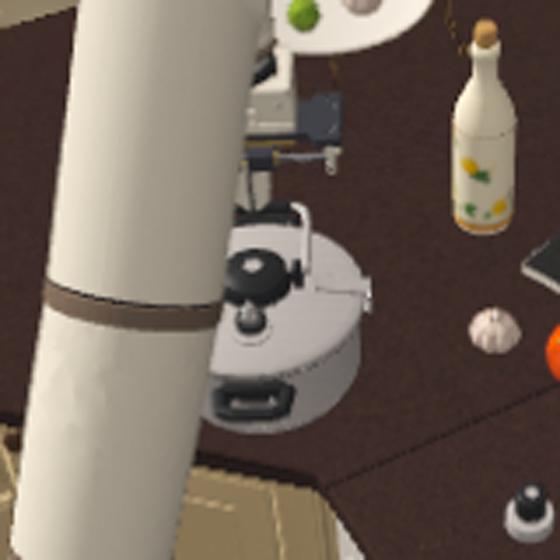

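>>> send_rows(
  series=[
    [[1, 0, -3, 0, 0], [1, 1, -6, 0, 0], [1, 1, -8, 0, 0], [1, 1, -10, 0, 0], [1, 1, -11, 0, 0], [1, 1, -11, 0, 0]],
  ],
)

```text
clock: 5.05
eef_pos: [0.6041, 0.305, 0.3279]
eef_rot: [0.001, 0.485, 0.874, 0.0]
wrist_force: [-2.1, -1.8, 10.2]
finger_gap: 0.0002
```

>>> send_rows(
  series=[
    [[0, 0, -2, 0, 0], [0, 0, -4, 0, 0], [0, 0, -4, 0, 0]],
  ],
)

```text
clock: 5.35
eef_pos: [0.604, 0.3052, 0.3272]
eef_rot: [0.001, 0.486, 0.874, 0.001]
wrist_force: [-8.4, -6.6, 27.3]
finger_gap: 0.0002
```

```bash
python3 - <<'E'
from h import *
c=shot('top');w=shot('wrist','w4.png')
W=cloud(w)
cv2.imwrite('pics/t4.png',cv2.resize(c['pixels'][105:265,80:240,::-1],None,fx=3.5,fy=3.5,interpolation=cv2.INTER_CUBIC))
for u,v in [(151,170),(340,170),(165,235),(325,235),(145,110)]: print(np.round(W[v,u],4))
E
```

```text
[0.5943 0.2392 0.1457]
[0.5428 0.3214 0.1466]
[0.6236 0.2623 0.1445]
[0.5766 0.3369 0.1454]
[0.569  0.2228 0.1453]
```

View pics/w4.png

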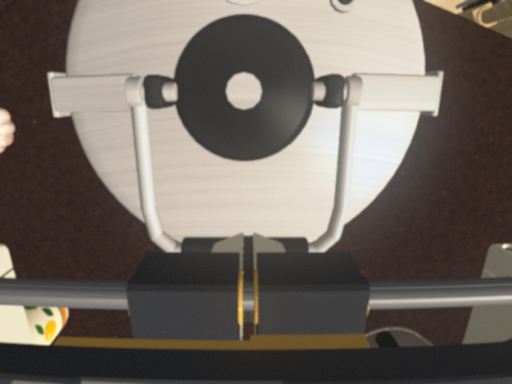

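The bail is flat: the tip stopped at z = 0.150, matching the bar top, and the legs read level at 0.1455. I'll lift off and move on, with a look at the stem on the way.

>>> send_rows(
  series=[
    [[0, 0, 10, 0, 0], [0, 0, 35, 0, 0], [-10, -5, 70, 0, 10], [-35, -20, 100, 0, 40], [-65, -40, 125, 0, 60], [-95, -60, 140, 0, 60], [-110, -68, 140, 0, 60], [-115, -70, 140, 0, 60], [-115, -70, 140, 0, 60], [-115, -70, 140, 0, 60]],
  ],
)

```text
clock: 6.45
eef_pos: [0.4893, 0.2353, 0.4613]
eef_rot: [-0.0, 0.485, 0.874, 0.0]
wrist_force: [0.5, 0.4, 0.6]
finger_gap: 0.0577
```

```bash
python3 - <<'E'
from h import *
w=shot('wrist','w5.png');print(robot.observe()['eef_pos'])
np.save('w5.npy',w,allow_pickle=True)
cv2.imwrite('pics/w5z.png',cv2.resize(w['pixels'][150:250,190:290,::-1],None,fx=5,fy=5,interpolation=cv2.INTER_CUBIC))
E
```

```text
[0.48944943 0.23540058 0.4611948 ]
```

View pics/w5.png

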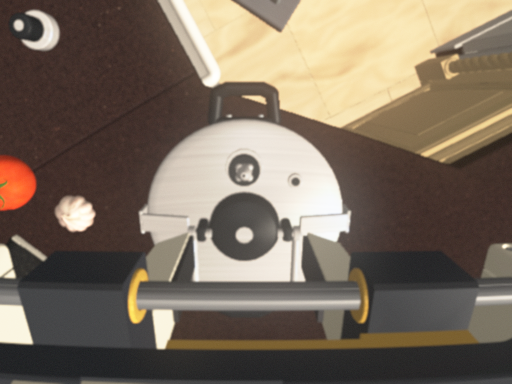

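View pics/w5z.png

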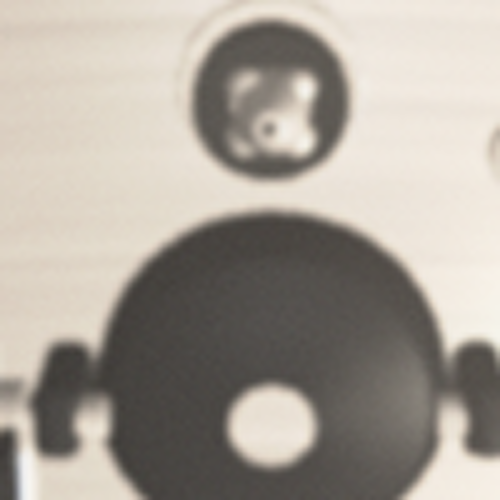

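```bash
python3 - <<'E'
from h import *
w=np.load('w5.npy',allow_pickle=True).item()
im=cv2.resize(w['pixels'][150:250,190:290],None,fx=5,fy=5,interpolation=cv2.INTER_CUBIC)
g=cv2.cvtColor(im,cv2.COLOR_RGB2GRAY)
m=(g<130).astype(np.uint8)
cs,_=cv2.findContours(m,cv2.RETR_EXTERNAL,cv2.CHAIN_APPROX_NONE)
q=lambda x,y:(190+(x+.5)/5-.5,150+(y+.5)/5-.5)
for k in cs:
    if cv2.contourArea(k)>8000:
        e=cv2.fitEllipse(k);print(e)
        if e[1][0]<200:
            p=plane(w,*q(*e[0]),.137);print('seal',p, plane(w,*q(e[0][0]-e[1][0]/2,e[0][1]),.137)-p)
print('tip',plane(w,*q(269,130),.155),'hub',plane(w,*q(272,424),.148))
E
```

```text
((269.7743835449219, 369.6726989746094), (290.2994384765625, 434.7257385253906), 89.62693786621094)
((269.9562072753906, 100.02600860595703), (151.70977783203125, 155.045654296875), 8.007379531860352)
seal [0.4826777  0.22578873 0.137     ] [ 0.00771783 -0.01239353  0.        ]
tip [0.48387354 0.22657604 0.155     ] hub [0.5359773  0.25935851 0.148     ]
```

>>> send_rows(
  series=[
    [[2, -20, 0, 0, 60], [4, -60, 0, 0, 60], [6, -105, 0, 0, 60], [8, -150, 0, 0, 60], [10, -195, 0, 0, 60], [12, -235, 0, 0, 60], [14, -265, 0, 0, 60], [15, -285, 0, 0, 60], [16, -290, 0, 0, 60], [16, -290, 0, 0, 60]],
  ],
)

```text
clock: 7.5
eef_pos: [0.5054, -0.0552, 0.4611]
eef_rot: [-0.001, 0.486, 0.874, 0.0]
wrist_force: [-0.4, 0.2, 0.1]
finger_gap: 0.0602
```

```bash
python3 - <<'E'
from h import *
w=shot('wrist','w6.png');print(robot.observe()['eef_pos'],robot.observe()['wrist_force'])
np.save('w6.npy',w,allow_pickle=True)
E
```

```text
[ 0.50528739 -0.05401506  0.46125607] [0.02731327 0.99426116 0.51386611]
```

View pics/w6.png

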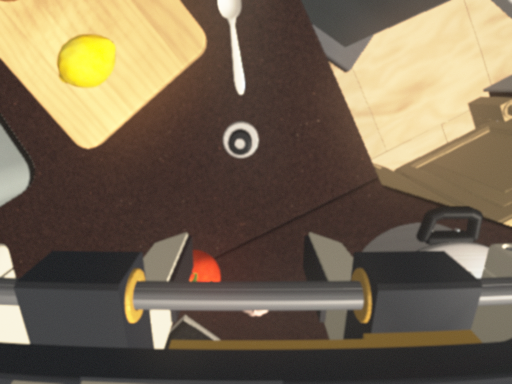

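```bash
python3 - <<'E'
from h import *
w=np.load('w6.npy',allow_pickle=True).item()
im=cv2.resize(w['pixels'][110:170,210:270],None,fx=8,fy=8,interpolation=cv2.INTER_CUBIC)
cv2.imwrite('pics/w6z.png',im[:,:,::-1])
g=cv2.cvtColor(im,cv2.COLOR_RGB2GRAY)
q=lambda x,y:(210+(x+.5)/8-.5,110+(y+.5)/8-.5)
cs,_=cv2.findContours((g>120).astype(np.uint8),cv2.RETR_EXTERNAL,cv2.CHAIN_APPROX_NONE)
k=max(cs,key=cv2.contourArea);e=cv2.fitEllipse(k);print(e,plane(w,*q(*e[0]),.018))
E
```

```text
((248.4088897705078, 240.49594116210938), (287.7397155761719, 290.26904296875), 6.489395618438721) [ 0.49058816 -0.0756684   0.018     ]
```

View pics/w6z.png

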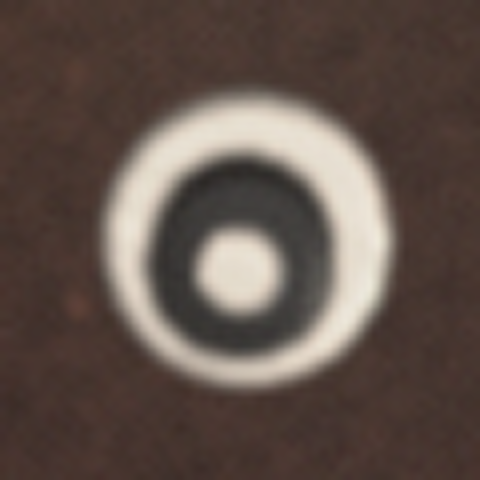

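>>> send_rows(
  series=[
    [[-4, -6, -10, 0, 64], [-10, -14, -40, 0, 64], [-14, -20, -80, 0, 64], [-14, -20, -120, 0, 64], [-14, -20, -155, 0, 64], [-14, -20, -180, 0, 64], [-14, -20, -190, 0, 64], [-14, -20, -190, 0, 64], [-14, -20, -190, 0, 64]],
  ],
)

```text
clock: 8.45
eef_pos: [0.4913, -0.0746, 0.2725]
eef_rot: [0.0, 0.485, 0.875, 0.0]
wrist_force: [0.2, 0.2, -0.5]
finger_gap: 0.0642
```

```bash
python3 - <<'E'
from h import *
c=shot('top');w=shot('wrist','w7.png');s=shot('scene');print(robot.observe()['eef_pos'],robot.observe()['wrist_force'])
cv2.imwrite('pics/s7.png',cv2.resize(s['pixels'][160:280,200:320,::-1],None,fx=5,fy=5,interpolation=cv2.INTER_CUBIC))
cv2.imwrite('pics/t7.png',cv2.resize(c['pixels'][145:245,220:340,::-1],None,fx=5,fy=5,interpolation=cv2.INTER_CUBIC))
E
```

```text
[ 0.49151245 -0.07500255  0.27318302] [ 0.36272254 -0.86927071 -0.73275078]
```

View pics/w7.png

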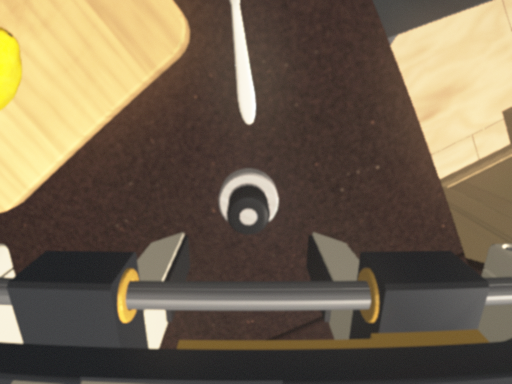

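View pics/s7.png

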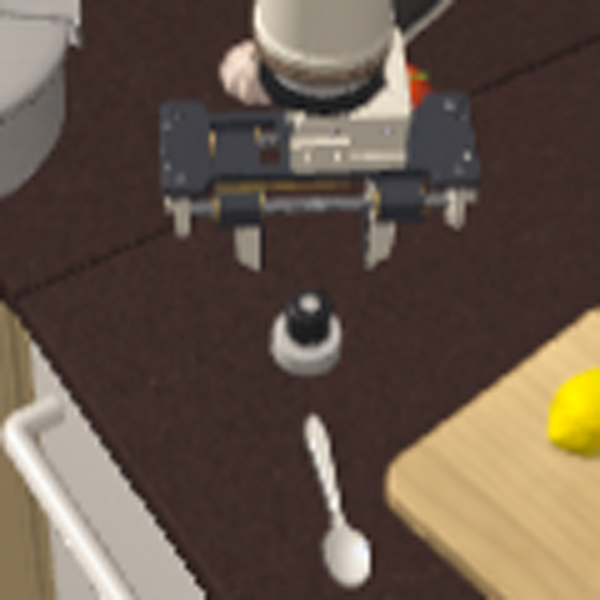

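The fingers straddle the knob, seen at (249,216) in the wrist view. I'll check the position from this closer view.

```bash
python3 - <<'E'
from h import *
w=shot('wrist');print(plane(w,249,216,.048), plane(w,248.5,200,.018),robot.observe()['eef_pos'])
x=np.array([2*(.485**2)-1,2*.485*.874]);print(x)
im=w['pixels'][160:245,210:290];cv2.imwrite('pics/w7z.png',cv2.resize(im[:,:,::-1],None,fx=6,fy=6,interpolation=cv2.INTER_CUBIC))
E
```

```text
[ 0.49094465 -0.07569322  0.048     ] [ 0.48991247 -0.07673312  0.018     ] [ 0.4913718  -0.07506697  0.27306439]
[-0.52955  0.84778]
```

View pics/w7z.png

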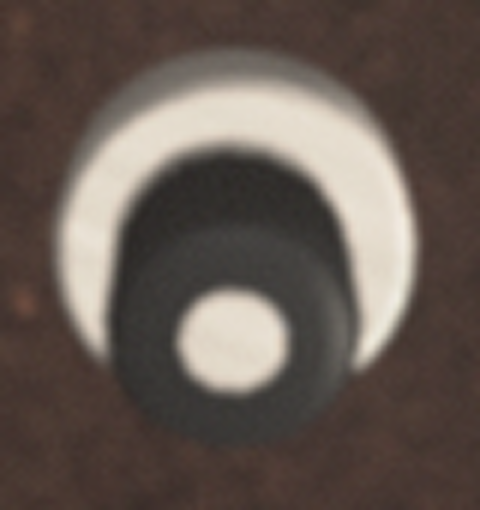

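>>> send_rows(
  series=[
    [[0, 0, -10, 0, 64], [0, 0, -30, 0, 64], [0, 0, -50, 0, 64], [0, 0, -65, 0, 64], [0, 0, -72, 0, 64], [0, 0, -74, 0, 64], [0, 0, -74, 0, 64], [0, 0, -74, 0, 64]],
  ],
  grip_force=20,
)

```text
clock: 9.45
eef_pos: [0.4912, -0.0751, 0.1983]
eef_rot: [0.001, 0.485, 0.874, 0.0]
wrist_force: [-0.3, 0.4, 0.4]
finger_gap: 0.0639
```

>>> send_rows(
  series=[
    [[0, 0, 0, 0, 45], [0, 0, 0, 0, 35], [0, 0, 0, 0, 25], [0, 0, 0, 0, 20], [0, 0, 0, 0, 20], [0, 0, 0, 0, 20], [0, 0, 0, 0, 20]],
  ],
  grip_force=30,
)

```text
clock: 10.15
eef_pos: [0.4908, -0.0751, 0.1978]
eef_rot: [0.0, 0.485, 0.874, -0.0]
wrist_force: [-1.0, -0.8, 1.0]
finger_gap: 0.0297
```

>>> send_rows(
  series=[
    [[0, 0, 10, 0, 20], [0, 0, 40, 0, 20], [0, 0, 85, 0, 20], [0, 0, 130, 0, 20], [0, 0, 170, 0, 20], [0, 15, 195, 0, 20], [0, 45, 200, 0, 20], [0, 75, 200, 0, 20], [0, 90, 200, 0, 20], [0, 90, 200, 0, 20]],
  ],
  grip_force=40,
)

```text
clock: 11.15
eef_pos: [0.4902, 0.0177, 0.3983]
eef_rot: [-0.0, 0.483, 0.875, 0.0]
wrist_force: [-0.4, -0.1, -1.8]
finger_gap: 0.0297
```

>>> send_rows(
  series=[
    [[-1, 20, 0, 0, 20], [-2, 60, 0, 0, 20], [-4, 100, 0, 0, 20], [-6, 140, 0, 0, 20], [-7, 175, 0, 0, 20], [-8, 200, 0, 0, 20], [-8, 210, 0, 0, 20], [-8, 211, 0, 0, 20], [-8, 211, 0, 0, 20]],
  ],
)

```text
clock: 12.05
eef_pos: [0.4832, 0.2242, 0.3975]
eef_rot: [0.0, 0.486, 0.874, -0.001]
wrist_force: [-0.3, -0.2, -1.3]
finger_gap: 0.0294
```

```bash
python3 - <<'E'
from h import *
c=shot('top');w=shot('wrist','w8.png');s=shot('scene');print(robot.observe()['eef_pos'],robot.observe()['wrist_force'],robot.observe()['finger_gap'])
cv2.imwrite('pics/s8.png',cv2.resize(s['pixels'][80:240,110:270,::-1],None,fx=3.7,fy=3.7,interpolation=cv2.INTER_CUBIC))
E
```

```text
[0.48325002 0.22399692 0.39761599] [-0.30882883 -0.34324758 -0.64010479] 0.02940596225687096
```

View pics/w8.png

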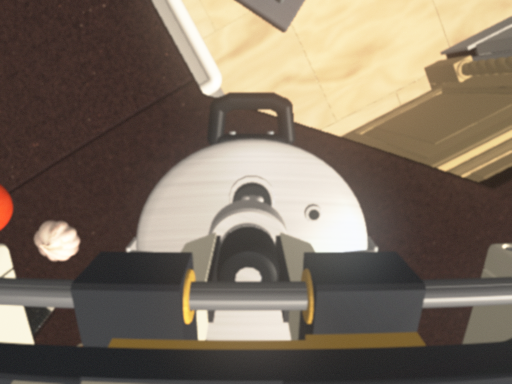

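View pics/s8.png

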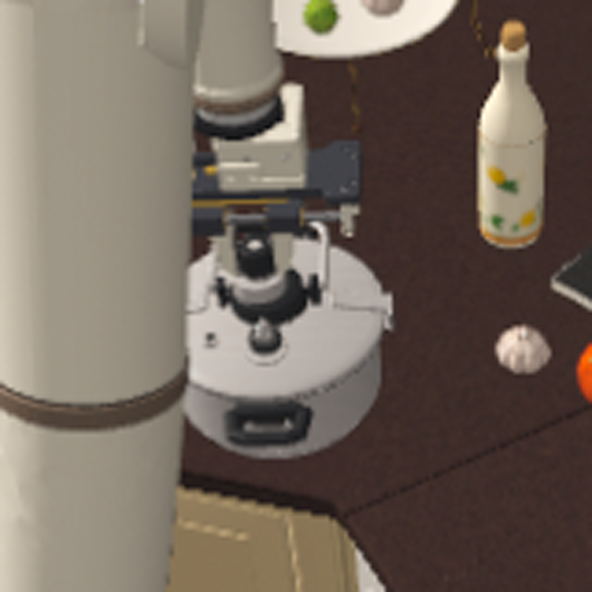

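```bash
python3 - <<'E'
from h import *
w=shot('wrist');
im=w['pixels'][165:295,185:315];cv2.imwrite('pics/w8z.png',cv2.resize(im[:,:,::-1],None,fx=4.5,fy=4.5,interpolation=cv2.INTER_CUBIC))
c=shot('top');cv2.imwrite('pics/t8.png',cv2.resize(c['pixels'][105:265,80:240,::-1],None,fx=3.7,fy=3.7,interpolation=cv2.INTER_CUBIC))
e=np.array([.848,.53]);n=np.array([-.53,.848])
for i in range(3):
    o=robot.observe()['eef_pos'];print(o);shot('top')
E
```

```text
[0.48311507 0.22459177 0.39774378]
[0.48301646 0.22491082 0.39775492]
[0.48295151 0.22516037 0.39776591]
```

View pics/w8z.png

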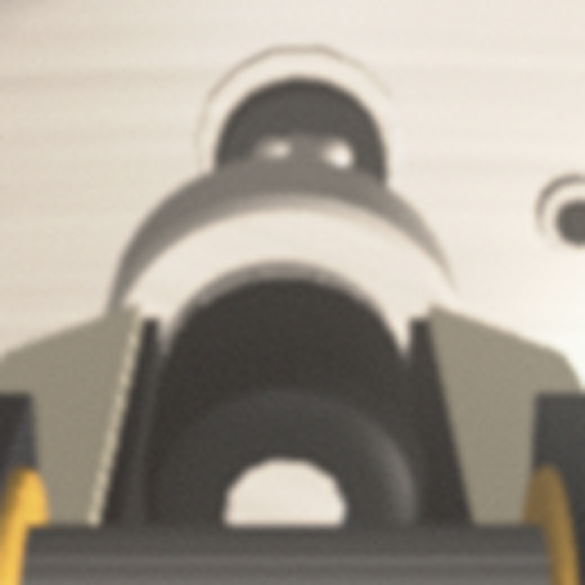

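View pics/t8.png

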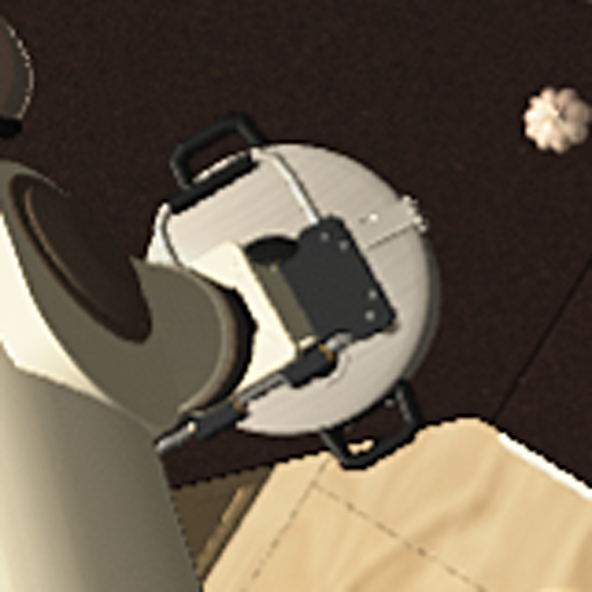

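```bash
python3 - <<'E'
from h import *
w=shot('wrist');o=robot.observe()['eef_pos'];print(o)
e=np.array([.848,.53]);n=np.array([-.53,.848])
q=lambda x,y:(185+(x+.5)/4.5-.5,165+(y+.5)/4.5-.5)
for nm,x,y,z in [('seal',301,155,.137),('tongueL',272,150,.142),('tongueR',338,153,.142),('knobtop',286,522,.2478),('ledgeL',112,310,.21),('ledgeR',455,290,.21),('seatop',301,80,.137),('sealL',217,160,.137),('sealR',386,160,.137)]:
    p=plane(w,*q(x,y),z)[:2]-o[:2];print(nm,(p@e*1e3).round(2),(p@n*1e3).round(2))
for nm,p in [('seal5',[.4827,.2258]),('tip5',[.4839,.2266]),('hubbased',[.4834,.2265])]:
    p=np.array(p)-o[:2];print(nm,(p@e*1e3).round(2),(p@n*1e3).round(2))
E
```

```text
[0.48284225 0.22561314 0.39777359]
seal -1.8 2.0
tongueL -4.35 -3.0
tongueR -3.79 8.25
knobtop 1.53 -0.72
ledgeL -5.3 -22.58
ledgeR -7.95 20.51
seatop -15.32 1.98
sealL -0.91 -12.64
sealR -0.85 16.82
seal5 -0.02 0.23
tip5 1.42 0.28
hubbased 0.94 0.46
```

```bash
python3 - <<'E'
from h import *
from scipy.spatial.transform import Rotation as R
def rel(w,o,q):
    Rt=R.from_quat([q[1],q[2],q[3],q[0]]).as_matrix();T=np.array(w['T'])
    print((Rt.T@(T[:3,3]-o)*1e3).round(2),(Rt.T@T[:3,:3]).round(4).tolist())
w=shot('wrist');s=robot.observe();rel(w,s['eef_pos'],s['eef_rot']);print(s['eef_pos'],s['eef_rot'])
q5=[0,.485,.8745,0];rel(np.load('w5.npy',allow_pickle=True).item(),np.array([.48945,.2354,.4612]),q5)
rel(np.load('w6.npy',allow_pickle=True).item(),np.array([.5053,-.0545,.4612]),q5)
cv2.imwrite('pics/w9z.png',cv2.resize(w['pixels'][165:295,185:315][:,:,::-1],None,fx=4.5,fy=4.5,interpolation=cv2.INTER_CUBIC))
E
```

```text
[ -0.81 -81.18  19.26] [[1.0, 0.0001, 0.0002], [0.0002, -0.9539, -0.3002], [0.0002, 0.3002, -0.9539]]
[0.48279539 0.2257511  0.39778416] [ 4.53422317e-05  4.85487486e-01  8.74243615e-01 -1.36875217e-05]
[ -0.62 -81.29  19.13] [[1.0, 0.0007, -0.0001], [0.0006, -0.9539, -0.3001], [-0.0003, 0.3001, -0.9539]]
[ -1.17 -81.44  19.3 ] [[1.0, 0.002, -0.0003], [0.0018, -0.954, -0.2998], [-0.0009, 0.2998, -0.954]]
```

View pics/w9z.png

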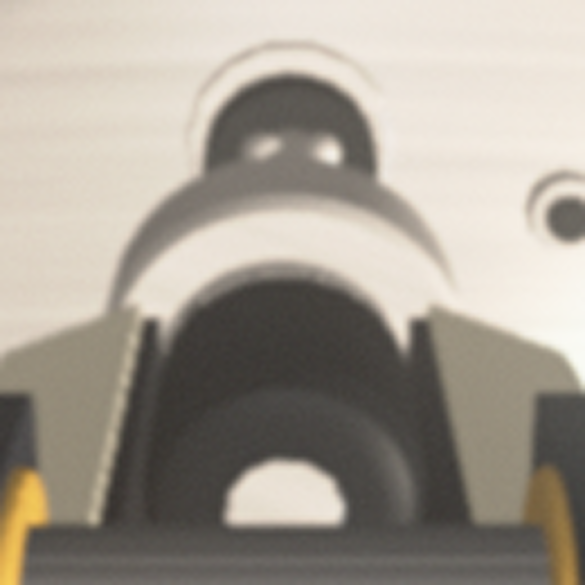

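The arm had still been settling. Once it settled, the seal centre at crop (291,…) lines up with the weight to within about 1 mm. I'll descend to the stem tip.

>>> send_rows(
  series=[
    [[0.5, 0.8, -5, 0, 20], [0.5, 0.8, -15, 0, 20], [0.5, 0.8, -25, 0, 20], [0.5, 0.8, -35, 0, 20], [0.5, 0.8, -40, 0, 20], [0.5, 0.8, -42, 0, 20], [0.5, 0.8, -42, 0, 20], [0.5, 0.8, -42, 0, 20], [0.5, 0.8, -42, 0, 20], [0.5, 0.8, -42, 0, 20]],
  ],
)

```text
clock: 13.55
eef_pos: [0.4834, 0.2268, 0.3561]
eef_rot: [0.0, 0.485, 0.874, 0.0]
wrist_force: [-0.7, 0.1, -0.8]
finger_gap: 0.0294
```

```bash
python3 - <<'E'
from h import *
for i in range(4): shot('wrist')
w=shot('wrist','w10.png');s=shot('scene');o=robot.observe();print(o['eef_pos'],o['wrist_force'])
cv2.imwrite('pics/w10z.png',cv2.resize(w['pixels'][165:295,185:315][:,:,::-1],None,fx=4.5,fy=4.5,interpolation=cv2.INTER_CUBIC))
cv2.imwrite('pics/s10.png',cv2.resize(s['pixels'][130:200,140:220,::-1],None,fx=7,fy=7,interpolation=cv2.INTER_CUBIC))
E
```

```text
[0.48326406 0.22675398 0.35579932] [ 0.17138805 -0.63605666 -0.42203993]
```

View pics/w10z.png

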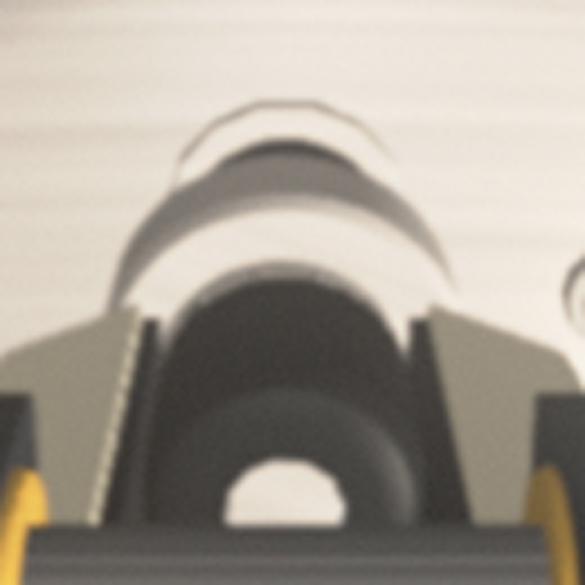

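View pics/s10.png

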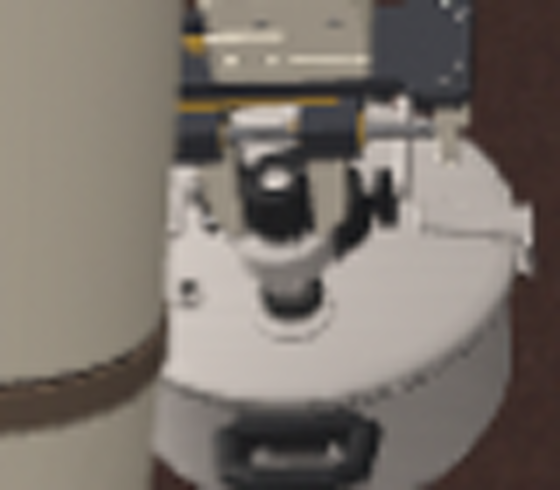

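Laterally they line up: the seal ring is at crop x ≈ 285 and the weight at ≈ 284. I'll continue down slowly.

>>> send_rows(
  series=[
    [[0, 0, -3, 0, 20], [0, 0, -6, 0, 20], [0, 0, -9, 0, 20], [0, 0, -11, 0, 20], [0, 0, -11, 0, 20], [0, 0, -11, 0, 20], [0, 0, -11, 0, 20]],
  ],
)

```text
clock: 14.55
eef_pos: [0.4833, 0.2268, 0.3448]
eef_rot: [0.0, 0.485, 0.874, 0.0]
wrist_force: [0.7, 0.1, -1.0]
finger_gap: 0.029
```

>>> send_rows(
  series=[
    [[0, 0, -1, 0, 20], [0, 0, -2, 0, 20], [0, 0, -3, 0, 20], [0, 0, -4, 0, 20], [0, 0, -4, 0, 20], [0, 0, -4, 0, 20]],
  ],
)

```text
clock: 15.15
eef_pos: [0.4836, 0.2271, 0.3416]
eef_rot: [0.0, 0.485, 0.874, 0.001]
wrist_force: [-1.4, -0.9, 5.8]
finger_gap: 0.0291
```

>>> send_rows(
  series=[
    [[-0.3, -0.2, -1, 0, 20], [-0.3, -0.2, -2, 0, 20], [-0.3, -0.2, -3, 0, 20], [-0.3, -0.2, -3, 0, 20], [-0.3, -0.2, -3, 0, 20]],
  ],
)

```text
clock: 15.65
eef_pos: [0.483, 0.2267, 0.3374]
eef_rot: [-0.0, 0.485, 0.874, 0.0]
wrist_force: [1.1, 2.2, -2.8]
finger_gap: 0.0289
```

>>> send_rows(
  series=[
    [[0, 0, -1, 0, 20], [0, 0, -2, 0, 20], [0, 0, -3, 0, 20], [0, 0, -4, 0, 20], [0, 0, -4, 0, 20], [0, 0, -4, 0, 20], [0, 0, -4, 0, 20]],
  ],
)

```text
clock: 16.35
eef_pos: [0.4828, 0.2265, 0.3339]
eef_rot: [-0.0, 0.485, 0.874, -0.0]
wrist_force: [-1.2, -0.1, 3.0]
finger_gap: 0.0292
```

The weight is past the snap. The seal is squeezed about 0.9 mm at about 4 N, which matches the 4 N/mm given.

>>> send_rows(
  series=[
    [[0, 0, -0.8, 0, 20], [0, 0, -1.6, 0, 20], [0, 0, -2.2, 0, 20], [0, 0, -2.2, 0, 20], [0, 0, -2.2, 0, 20], [0, 0, -2.2, 0, 20], [0, 0, -2.2, 0, 20], [0, 0, -2.2, 0, 20]],
  ],
)

```text
clock: 17.15
eef_pos: [0.4828, 0.2266, 0.3322]
eef_rot: [0.0, 0.485, 0.874, -0.0]
wrist_force: [-4.3, -0.6, 8.7]
finger_gap: 0.0293
```

```bash
python3 - <<'E'
from h import *
F=[]
for i in range(8):
    w=shot('wrist');o=robot.observe();F.append(o['wrist_force']);print(o['eef_pos'].round(4),o['wrist_force'].round(1))
print(np.mean(F,0))
E
```

```text
[0.4828 0.2266 0.3322] [-4.5 -1.1  8.4]
[0.4828 0.2266 0.3323] [-5.3 -1.9  8.4]
[0.4828 0.2266 0.3322] [-3.5 -1.7  9. ]
[0.4828 0.2266 0.3322] [-3.6 -0.6  8.6]
[0.4828 0.2266 0.3322] [-4.4 -0.8  9. ]
[0.4828 0.2266 0.3322] [-4.5 -2.2  9.8]
[0.4828 0.2266 0.3322] [-4.4 -2.6  8.6]
[0.4828 0.2266 0.3322] [-4.2 -2.1  8.7]
[-4.30019109 -1.64020874  8.83368041]
```

About 10 N down, but with a 4.5 N side load, so I'll ease the arm sideways a little.

>>> send_rows(
  series=[
    [[-0.4, -0.1, 0, 0, 20], [-0.8, -0.3, 0, 0, 20], [-0.8, -0.3, 0, 0, 20], [-0.8, -0.3, 0, 0, 20], [-0.8, -0.3, 0, 0, 20], [-0.8, -0.3, 0, 0, 20]],
  ],
)

```text
clock: 18.15
eef_pos: [0.4825, 0.2264, 0.3325]
eef_rot: [0.001, 0.485, 0.874, 0.0]
wrist_force: [-2.0, -1.2, 8.5]
finger_gap: 0.0293
```

```bash
python3 - <<'E'
from h import *
F=[]
for i in range(12):
    w=shot('wrist');o=robot.observe();F.append(o['wrist_force'])
print(np.mean(F,0),np.std(F,0),o['eef_pos'],o['eef_rot'],o['finger_gap'])
cv2.imwrite('pics/w11.png',w['pixels'][:,:,::-1])
s=shot('scene');c=shot('top')
a=cv2.resize(s['pixels'][130:200,140:220,::-1],(400,350),interpolation=cv2.INTER_CUBIC);b=cv2.resize(c['pixels'][120:240,110:230,::-1],(350,350),interpolation=cv2.INTER_CUBIC)
cv2.imwrite('pics/f.png',np.hstack([a,b]));cv2.imwrite('pics/fs.png',s['pixels'][:,:,::-1])
E
```

```text
[-2.54923865 -1.0967268   8.14620137] [0.44955528 0.5320125  0.67208354] [0.48252227 0.22641117 0.33244876] [5.55333964e-04 4.85407698e-01 8.74287620e-01 4.63984583e-04] 0.02915343700821686
```

View pics/f.png

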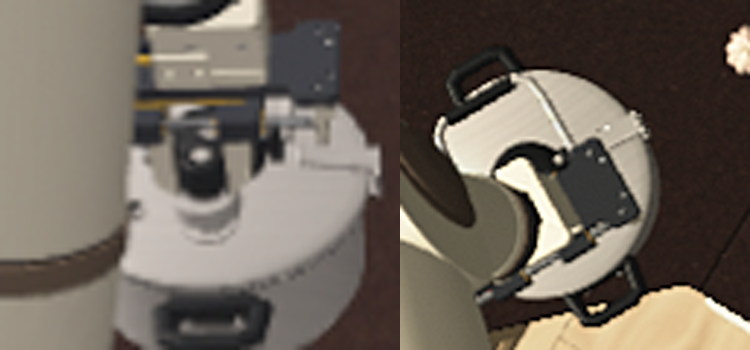

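View pics/w11.png

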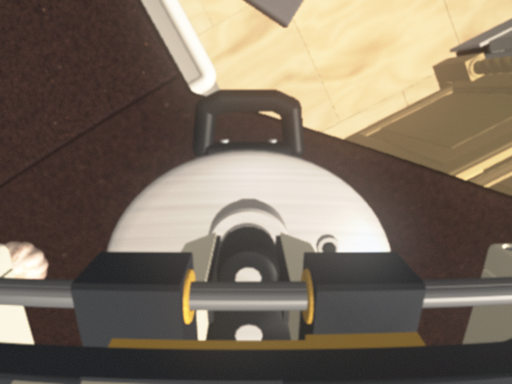

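View pics/fs.png

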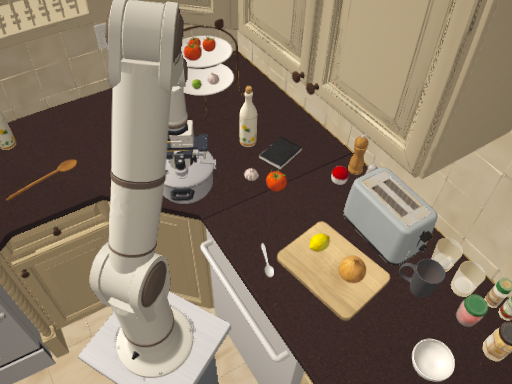

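>>> send_rows(
  series=[
    [[-0.4, -0.2, -0.3, 0, 20], [-0.4, -0.2, -0.3, 0, 20], [-0.4, -0.2, -0.3, 0, 20], [-0.4, -0.2, -0.3, 0, 20], [-0.4, -0.2, -0.3, 0, 20], [-0.4, -0.2, -0.3, 0, 20]],
  ],
)

```text
clock: 19.45
eef_pos: [0.4823, 0.2263, 0.3323]
eef_rot: [0.001, 0.485, 0.874, 0.001]
wrist_force: [-1.8, -1.9, 7.9]
finger_gap: 0.0291
```

```bash
python3 - <<'E'
from h import *
F=[]
for i in range(12):
    shot('wrist');o=robot.observe();F.append(o['wrist_force'])
F=np.array(F);print(F.mean(0),F[:6].mean(0),F[6:].mean(0),o['eef_pos'],o['finger_gap'],o['clock'])
if 7.5<F[:,2].mean()<10.5: print(robot.close_job())
E
```

```text
[-1.85909421 -0.97121509  8.54994408] [-1.66130931 -1.15836897  8.53545219] [-2.0568791  -0.78406121  8.56443597] [0.48237201 0.22634318 0.33235107] 0.029116250015745113 20.05
the job is handed in; nothing more can be done
None
```

The lid is locked and the regulator weight is on the vent stem, still gripped and pushed down. I handed the job in at about 20 s.

- **Bail:** I folded it flat with the closed fingertips. They stopped at z = 0.150 m, which is the bar's folded height. The legs measured level at about 0.145 m, and later top views still showed the bail flat.
- **Weight:** I gripped it by the knob and pushed it over the stem. The push rose to about 7 N, then dropped at the snap. After that it rose at about 4 N per mm, as expected for the seal.
- **Final state:** The underside of the weight is about 2.5 mm below the relaxed seal, worked out from the arm height and assuming no slip in the grip. The last wrist readings averaged 8.5 N upward, so the push is about 9.7 N once the weight's own 1.2 N is added. The grip was 40 N with the fingers 29 mm apart, and the push was steady over the last 0.6 s.
- **Surroundings:** The last scene picture showed the food and spoon where they were at the start.

**Two checks to note:**
- A side load of about 2 N was left on the stem; I had eased it down from 4.5 N.
- One stem measurement disagreed by about 2 mm, because the arm was still settling when I took it. A later view agreed to within about 1 mm.

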